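# Switch the shaker-ball sorter to its other chute

## Task

The seesaw gate of the ball sorter is tipped towards one tray. Press down its raised end with the fingertips so that it rocks over its pivot and stays tipped the other way; then push the upright tab of the feed stop sideways until the stop is fully open, so that all three steel balls roll down the other chute into the tray on that side. Nothing is to be picked up: do not touch the balls, and leave the trays, the glass, the spray can and the paint pot where they stand.

Things in the scene. Friction and masses are not known exactly. Their poses are not given: they have to be found in the camera images.
- sorter: Fixed plywood ball sorter. Origin on the table under the gate's pivot, z up; x points from the gate to the feed ramp (away from the robot), y to the left tray. Base 300 mm wide. Feed ramp 36 mm wide, along x at y = 0, floor 157 mm high at x = +12 (over the gate) to 186 mm at x = +180; walls 20 mm. Fixed chutes slope from y = +-88 down to +-172 mm, 62 mm high.
- gate (a joint): Tilt (rad) of the grey seesaw gate, a trough 190 mm long in sorter y, hinged about sorter x 95 mm above the table. Starts at one end of its range: +0.26 = right end down (feeds right tray, left end raised), -0.26 = left end down (right end raised). Top-heavy (steel guard plate, up to 82 mm above the pivot): past the middle it falls over by itself and stays; takes under 2 N.
- pad_left (a point): Centre of the top face of the press pad on the left (+y) half of the gate: a tongue 56 (sorter x) by 40 (y) by 5 mm that sticks out of the trough towards the robot; this point is 32 mm in front of the trough's front wall. In sorter frame x = -50 mm; raised: y about +63, height 148 mm; down: y about +81, height 109 mm.
- pad_right (a point): The same on the right (-y) half of the gate, mirrored.
- stop (a joint): Opening (m) of the aluminium feed stop, a blade that slides across the ramp along sorter +y (to the left). About 0 = closed, 0.045 = fully open against its end stop; friction about 1.2 N; stays where it is left. From about 0.021 the balls can pass.
- stop_tab (a point): Centre of the upright push tab on top of the stop, 36 (sorter x) by 8 (y) by 42 mm high, at sorter x = +71, y = the opening, 228 mm above the table (tab's top 249 mm). Push its right (-y) face towards sorter +y. Ramp walls there and the balls end below 200 mm; the blade under the tab reaches from the ramp floor to 207 mm.
- ball0: Steel ball, 18 mm across, 24 g, one of three waiting in a row on the feed ramp behind the stop (lowest). Origin at its centre.
- ball1: Steel ball, 18 mm across, 24 g, one of three waiting in a row on the feed ramp behind the stop (middle). Origin at its centre.
- ball2: Steel ball, 18 mm across, 24 g, one of three waiting in a row on the feed ramp behind the stop (uppermost). Origin at its centre.
- tray_left: Loose open white plastic tray at the end of the left (+y) chute, 120 (sorter x) by 116 (y) by 50 mm high, walls 4 mm. Origin at the centre of its underside, about 221 mm left of the sorter's origin.
- tray_right: The same tray at the end of the right (-y) chute.
- tumbler: Empty drinking glass, 72 mm across, 120 mm high; bystander. Origin at the centre of its underside.
- spray_can: Black spray can, 52 mm across, 170 mm high; bystander. Origin at the centre of its underside.
- paint_pot: Small white paint pot, 34 mm across, 45 mm high, in front of the sorter; bystander. Origin at the centre of its underside.
There are look-alikes about, which are no part of the job. What is shaped like the tray_left but blue is not meant. What is shaped like the tray_right but blue or orange is not meant.

How it is judged:
On the way, in this order (a step that is already met when the one before it is completed fails the run):
1. the gate is rocked over its pivot and rests on its other side while the feed stop is still closed (distance of pad_left from where it was at the start of the episode above 0.023 m and (value of joint gate above 0.2 rad or value of joint gate below -0.2 rad) and value of joint stop below 0.015 m), for 0.2 s.
2. the feed stop is pushed fully open (value of joint stop above 0.035 m), for 0.1 s.
At the end, for the whole second after the job is handed in: The gate rests tipped to the side opposite to where it began (beyond 0.2 rad), the stop is open by more than 35 mm, and all three balls lie at rest inside the tray on the side to which the gate is now tipped (distance of pad_left from where it was at the start of the episode above 0.023 m and value of joint stop above 0.035 m and ((value of joint gate below -0.2 rad and x of ball0 in the frame of tray_left between -0.056 and 0.056 m and y of ball0 in the frame of tray_left between -0.056 and 0.056 m and z of ball0 in the frame of tray_left between 0 and 0.045 m and x of ball1 in the frame of tray_left between -0.056 and 0.056 m and y of ball1 in the frame of tray_left between -0.056 and 0.056 m and z of ball1 in the frame of tray_left between 0 and 0.045 m and x of ball2 in the frame of tray_left between -0.056 and 0.056 m and y of ball2 in the frame of tray_left between -0.056 and 0.056 m and z of ball2 in the frame of tray_left between 0 and 0.045 m) or (value of joint gate above 0.2 rad and x of ball0 in the frame of tray_right between -0.056 and 0.056 m and y of ball0 in the frame of tray_right between -0.056 and 0.056 m and z of ball0 in the frame of tray_right between 0 and 0.045 m and x of ball1 in the frame of tray_right between -0.056 and 0.056 m and y of ball1 in the frame of tray_right between -0.056 and 0.056 m and z of ball1 in the frame of tray_right between 0 and 0.045 m and x of ball2 in the frame of tray_right between -0.056 and 0.056 m and y of ball2 in the frame of tray_right between -0.056 and 0.056 m and z of ball2 in the frame of tray_right between 0 and 0.045 m)) and linear speed of each of ball0, ball1, ball2 below 0.05 m/s); the robot touches nothing.
It fails at once if a ball is touched by the robot (contact force between any of the fingers, the arm and ball0 above 0.3 N or contact force between any of the fingers, the arm and ball1 above 0.3 N or contact force between any of the fingers, the arm and ball2 above 0.3 N).
It fails at once if a ball is lifted or carried (height (world z) of any of ball0, ball1, ball2 above 0.23 m).
It fails at once if a tray is lifted, or shifted by more than 20 mm (distance of any of tray_left, tray_right from where it was at the start of the episode above 0.02 m).
It fails at once if a bystander is shifted by more than 20 mm or tipped (distance of any of tumbler, spray_can, paint_pot from where it was at the start of the episode above 0.02 m or angle between any of tumbler, spray_can, paint_pot's own z axis and vertical above 0.3 rad).
It also fails if it takes over 42 s, if anything falls off the work surface, if the arm or the gripper's body presses on something with over 40 N, if the wrist force passes 120 N, or if a joint passes its speed limit or range.

## Robot

A 6-joint arm with a two-finger parallel gripper is mounted at the origin on the work surface. World frame = base frame: x ahead of the robot, y to its left, z up, the work surface at z = 0. Lengths are in m, angles in rad, forces in N, time in s.
With the tool pointing down it reaches from about 0.425 to 1.125 m from the base axis. Payload 14.9 kg.
Tool frame: the origin (TCP) lies at the very end of the fingers, on their centre line; the grasp point (between the pads) lies pinch_z behind it (pinch_z is the distance from the TCP to the grasp point, in m); z points along the fingers, y is the line along which they close (so a half turn about z gives the same grasp; the last joint's range is limited). The gripper opens to 91 mm and grips with 3 to 60 N. Pads are 32 mm wide; open, the fingers measure 118 mm over their backs; the gripper's body (76 mm by 178 mm) begins 60 mm behind the grasp point.
Start: joints at [1.108, 0.379, 1.734, -0, 1.028, -0.033], TCP at [0.292, 0.636, 0.214] pointing down, gripper open.
Joint ranges: [-2.77, 2.77], [-0.74, 2.19], [0, 2.66], [-1.06, 4.2], [0.31, 2.87], [-3.08, 3.08]. Speed limits (rad/s): [1.89, 1.89, 2.39, 3.14, 3.14, 3.14].

## Interface

Orientations are given as a rotation vector (axis times angle).
In Python, from bench import * gives the robot as it stands. Calls block until the motion is done:
- move_to(position, orientation): joint-space move of the TCP to a pose.
- line_to(position, rotation=None, rate=0.15, threshold=None): straight line of the TCP; rotation=None keeps the orientation; rate is the mean speed in m/s. With threshold (N) it stops when the force on the tool has changed by that much, and returns True; else False.
- movej(angles): joint-space move.
- release() and grasp(strength=None): open the fingers fully, or close them until they stop; strength is the grip in N (None keeps the last).
- dwell(seconds).
- inverse_kinematics(position, orientation): joint angles nearest the present ones, or None.
- read_state(): the state.
- grab_frame(name): name is "scene" or "top"; returns the picture (480x640x3 uint8, blue, green, red); there is no depth.
- camera_info(name): a dict with "fx", "fy", "cx", "cy" (pixels), "R" (3x3) and "t" (3): a world point X has camera coordinates R X + t. Camera axes: x right, y down, z forward; pixel columns grow to the right and rows downward; lengths in m; the calibration is good to about 2 mm. A picture is of the moment at which its call begins. camera_info takes no time and is no camera call.
A pose or a line that the arm cannot do raises PlanningError and nothing moves.
- hand_in(): hands the job in; it is judged then, once.
The state is a dict: "time": time; "joint_positions": joint angles; "qvel": joint speeds; "tau": joint torques, N m; "ee_pos": TCP position; "ee_rot": TCP orientation; "contact_force": force on the tool from outside, world axes, zero at the start; "ft_torque": the same for the moment, N m; "gripper_width": finger opening in m; "finger_force": force on a finger pad.
Only numpy, scipy, OpenCV 4.12 (cv2) and the standard library are available. Lean on these libraries where they do the work, as an engineer would, in place of code of your own. Each camera call takes 0.05 s, during which the arm holds its last target. There are 200 camera calls.

## Working session

There is one attempt and no reset: what is moved stays moved. The work goes in short steps, each a Python script; the robot and the scene stay as the last script left them, time stands still between calls to the robot, and variables do not carry over. Pictures are saved under pics/ and viewed, at most 10 in all, crops included, and the job is handed in when it is done.

```bash
mkdir -p pics
python3 - <<'E'
from bench import *
import cv2
for n in("scene","top"):
    cv2.imwrite(f"pics/{n}0.png",grab_frame(n)); c=camera_info(n); print(n,c)
s=read_state(); print(s["time"],s["ee_pos"],s["ee_rot"],s["gripper_width"])
E
```

```text
scene {'fx': 587.8040865687453, 'fy': 587.8040865687453, 'cx': 319.16045512068195, 'cy': 233.19107994544697, 'R': array([[ 0.8316084 ,  0.55515286,  0.01525655],
       [ 0.44602101, -0.65125874, -0.61394406],
       [-0.33089684,  0.51736578, -0.78920209]]), 't': array([-0.5160998 , -0.08078041,  1.51659568])}
top {'fx': 456.2549310688016, 'fy': 456.2549310688016, 'cx': 323.37314841006315, 'cy': 237.15993417689057, 'R': array([[ 0.01583431, -0.99959396, -0.02368945],
       [-0.98685424, -0.01181267, -0.16118057],
       [ 0.16083529,  0.02593021, -0.98664058]]), 't': array([0.09175419, 0.57713029, 1.05554131])}
0.1 [0.29153819 0.63603304 0.21333915] [-6.69830080e-01 -3.06911955e+00  1.42789275e-03] 0.09114859389021544
```

View pics/scene0.png

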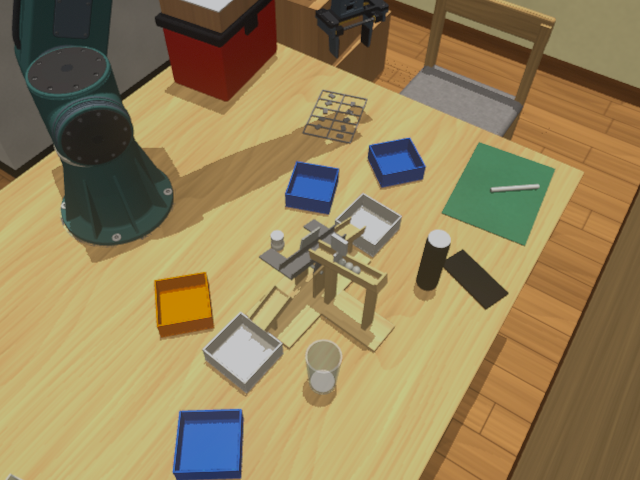

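View pics/top0.png

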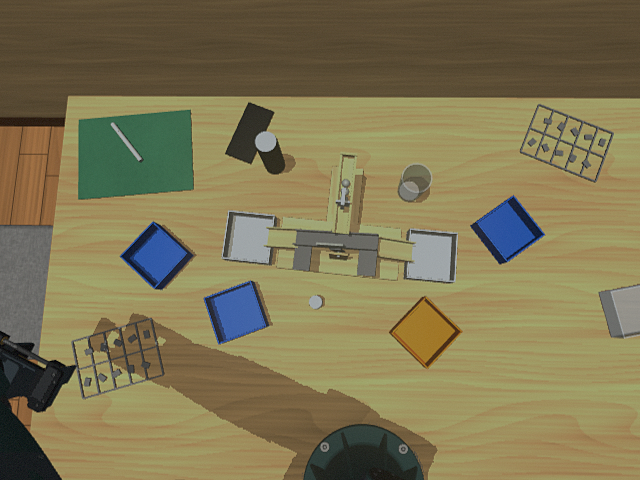

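The top view shows the sorter at about (338,240), with white trays at (249,238) on the left and (431,256) on the right. The blue and orange trays are look-alikes. Next I'll enlarge both views of the gate.

```bash
cat > h.py <<'E'
import numpy as np, cv2
from bench import *
def ray(n,px):
    c=camera_info(n);R=np.array(c["R"]);t=np.array(c["t"])
    d=R.T@np.array([(px[0]-c["cx"])/c["fx"],(px[1]-c["cy"])/c["fy"],1.]);return -R.T@t,d
def onz(n,px,z):
    o,d=ray(n,px);return o+d*(z-o[2])/d[2]
def proj(n,X):
    c=camera_info(n);q=np.array(c["R"])@X+np.array(c["t"])
    return np.array([c["fx"]*q[0]/q[2]+c["cx"],c["fy"]*q[1]/q[2]+c["cy"]])
E
python3 - <<'E'
from h import *
a=cv2.imread("pics/top0.png")[145:290,215:465];b=cv2.imread("pics/scene0.png")[195:365,235:405]
cv2.imwrite("pics/a.png",cv2.resize(a,(750,435),interpolation=cv2.INTER_CUBIC))
cv2.imwrite("pics/b.png",cv2.resize(b,(595,595),interpolation=cv2.INTER_CUBIC))
t=cv2.imread("pics/top0.png");h=cv2.cvtColor(t,cv2.COLOR_BGR2HSV)
m=((h[...,1]<50)&(h[...,2]>110)).astype(np.uint8)
m[:, :200]=0
n,l,s,c=cv2.connectedComponentsWithStats(m)
for i in range(1,n):
    if s[i,4]>60: print(s[i],c[i],onz("top",c[i],0.03))
E
```

```text
[255 131  21  21 351] [265.23931624 141.06552707] [0.82558867 0.25269295 0.03      ]
[399 163  33  37 381] [411.17847769 186.10761155] [ 0.71024981 -0.11660007  0.03      ]
[336 187  14  18 101] [343.00990099 196.1980198 ] [0.68273385 0.05293502 0.03      ]
[ 221  210   54   54 1916] [248.61273486 237.81784969] [0.57486514 0.28472889 0.03      ]
[ 407  228   51   54 2028] [431.04585799 256.1321499 ] [ 0.53517787 -0.16198458  0.03      ]
[316 242  27   4  76] [328.88157895 243.52631579] [0.56306466 0.08648759 0.03      ]
[ 610  285   30   54 1141] [627.33829974 308.72743208] [ 0.41618414 -0.62000315  0.03      ]
[309 295  13  14 143] [315.06993007 301.47552448] [0.42183425 0.11773177 0.03      ]
```

View pics/a.png

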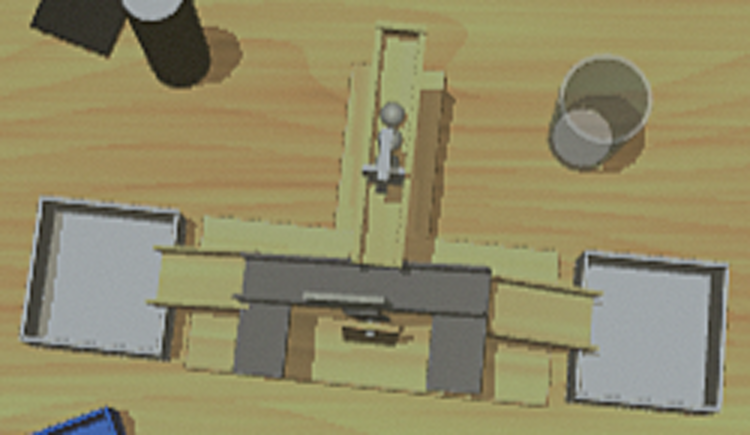

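View pics/b.png

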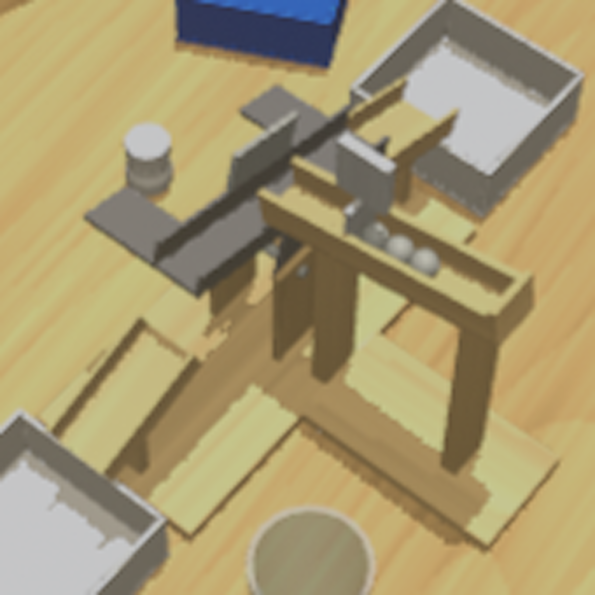

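The right (-y) end is raised: in the scene crop its pad, near px (275,260), stands high above the right chute, while the left end sits low on the left chute. I'll estimate the sorter pose from the trays and check it against the pads and tab in both views.

Run:
```python
from h import *
from scipy.optimize import least_squares
pts=[("top",(367.3,263),(-50,-63,148)),("top",(302.5,258.5),(-50,81,109)),  # pads
("scene",(339.3,244),(71,0,228)),("top",(215+383/3,145+170/3),(71,0,249)), # tab, tab top
("top",(215+378/3,145+30/3),None)]
def tri():
    o,d=ray("top",(248.6,237.8))
def W(p,v):
    c,s=np.cos(p[2]),np.sin(p[2]);v=np.array(v)/1000
    return np.array([p[0]+c*v[0]-s*v[1],p[1]+s*v[0]+c*v[1],v[2]])
L=onz("top",(248.6,237.8),.02);Rr=onz("top",(431,256.1),.02);d=L-Rr
p0=np.array([*(L+Rr)[:2]/2,np.arctan2(-d[0],d[1])]);print("trays",p0,np.hypot(*d[:2]))
# tray rim outlines
f=lambda p:np.concatenate([proj(n,W(p,v))-u for n,u,v in pts if v])
r=least_squares(f,p0);print("fit",r.x,r.fun.round(1));print("resid trays",f(p0).round(1))
p=r.x
for n,v in dict(pad=(-50,-63,148),paddown=(-50,-81,109),tab=(71,0,228)).items(): print(n,W(p,v))
# triangulate right pad's outer front corner: top vs scene
def tri(a,b):
    o1,d1=ray("top",a);o2,d2=ray("scene",b)
    s=np.linalg.lstsq(np.c_[d1,-d2],o2-o1,rcond=None)[0];return (o1+d1*s[0]+o2+d2*s[1])/2,np.linalg.norm(o1+d1*s[0]-o2-d2*s[1])
print("pad corner",tri((215+480/3,145+395/3),(235+86/3.5,195+215/3.5)), "tab-far", tri((215+427/3,145+33/3),(235+533/3.5,195+280/3.5)))
print("expected pad corner",W(p,(-78,-83,150)), "ramp end", W(p,(180,-20,206)))
print("pot",onz("top",(316.5,302),.04))
```

```text
trays [ 0.55649873  0.06135555 -0.08855189] 0.45244665604800716
fit [ 0.55417063  0.06131961 -0.07337645] [-0.6  1.9 -0.5  2.6 -0.7  0.1  0.6 -4.8]
resid trays [-1.   1.2 -0.8  1.  -0.1  0.9  1.1 -5.8]
pad [0.4996866  0.00215466 0.148     ]
paddown [ 0.49836701 -0.01579691  0.109     ]
tab [0.62497958 0.05611455 0.228     ]
pad corner (array([ 0.47537898, -0.01459109,  0.14954275]), np.float64(0.0030410252481991697)) tab-far (array([0.7304551 , 0.03627044, 0.22625076]), np.float64(0.02915449352640213))
expected pad corner [ 0.47029573 -0.01573883  0.15      ] ramp end [0.73222006 0.02817751 0.206     ]
pot [0.42043702 0.11387977 0.04      ]
```

The fit and the triangulated pad corner agree to about 5 mm, which is enough for a 56x40 mm pad. Now I'll close the fingers, align tool y with sorter y, and press the right pad.

```bash
cat >> h.py <<'E'
from scipy.spatial.transform import Rotation as Ro
P=(0.5565,0.0613,-0.083)
def W(v,p=P):
    c,s=np.cos(p[2]),np.sin(p[2]);v=np.array(v)/1000
    return np.array([p[0]+c*v[0]-s*v[1],p[1]+s*v[0]+c*v[1],v[2]])
def ori():
    best=None
    for k in(1,-1):
        y=k*np.array([-np.sin(P[2]),np.cos(P[2]),0]);z=np.array([0,0,-1.]);r=Ro.from_matrix(np.c_[np.cross(y,z),y,z])
        m=(r*Ro.from_rotvec(read_state()["ee_rot"]).inv()).magnitude()
        if best is None or m<best[0]: best=(m,r.as_rotvec())
    return best[1]
E
python3 - <<'E'
from h import *
print("pinch",globals().get("pinch_z"))
o=ori();grasp(5)
c=read_state()["ee_pos"];line_to([c[0],c[1],.30],rate=.2)
move_to(W((-53,-70,300)),o)
line_to(W((-53,-70,175)),rate=.15)
s=read_state();print(s["time"],s["ee_pos"],W((-53,-70,175)),s["gripper_width"])
for n in("top","scene"):cv2.imwrite(f"pics/{n}1.png",grab_frame(n))
a=cv2.resize(cv2.imread("pics/scene1.png")[170:330,220:420],(500,400));b=cv2.resize(cv2.imread("pics/top1.png")[165:325,280:400],(300,400));cv2.imwrite("pics/c.png",np.hstack([a,b]))
E
```

```text
pinch 0.0188
5.4167 [ 0.4983969  -0.00404964  0.17572141] [ 0.49787912 -0.00406507  0.175     ] 0.0006145402868320748
```

View pics/c.png

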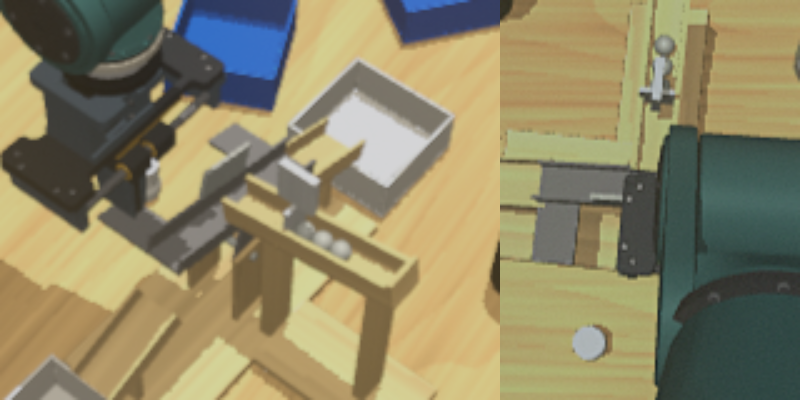

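The fingertips, at crop px (152,195), are above the right pad at around (150,225), and the body clears the guard plate. Now to press.

Run:
```python
from h import *
print(line_to(W((-53,-70,119)),rate=.06,threshold=15));s=read_state();print(s["time"],s["ee_pos"],s["contact_force"])
dwell(.3);line_to(W((-53,-70,300)),rate=.2)
move_to(W((71,-75,300)),ori())
for n in("top","scene"):cv2.imwrite(f"pics/{n}2.png",grab_frame(n))
a=cv2.resize(cv2.imread("pics/scene2.png")[170:330,220:420],(500,400));b=cv2.resize(cv2.imread("pics/top2.png")[165:325,280:400],(300,400));cv2.imwrite("pics/d.png",np.hstack([a,b]))
print(read_state()["time"])
```

```text
False
6.6 [ 0.49812029 -0.00408071  0.11930999] [0.2714687  0.04764373 0.5643422 ]
8.625
```

View pics/d.png

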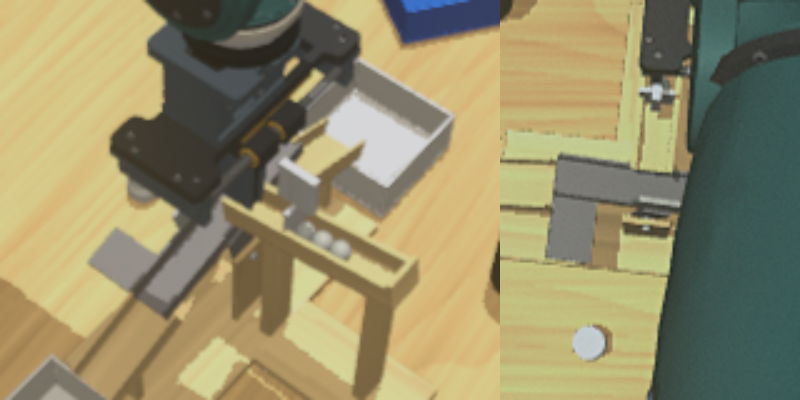

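The gate is over: its right pad at (120,265) is now low and the left end is raised, with the stop still closed and its tab at (298,185). Next I'll push the tab.

Run:
```python
from h import *
print("tab meas",onz("scene",(339.2,244),.228),W((71,0,228)))
line_to(W((71,-75,221)),rate=.15)
print(line_to(W((71,36,221)),rate=.07,threshold=8));s=read_state();print(s["time"],s["ee_pos"],W((71,30,221)),s["contact_force"])
line_to(W((71,-75,221)),rate=.15);line_to(W((71,-75,320)),rate=.2)
move_to(W((-110,-75,330)),ori());dwell(1)
for n in("top","scene"):cv2.imwrite(f"pics/{n}3.png",grab_frame(n))
a=cv2.resize(cv2.imread("pics/scene3.png")[170:400,190:420],(460,460));b=cv2.resize(cv2.imread("pics/top3.png")[165:325,280:390],(316,460));cv2.imwrite("pics/e.png",np.hstack([a,b]))
print(read_state()["time"])
```

```text
tab meas [0.62591034 0.05696166 0.228     ] [0.62725558 0.05541376 0.228     ]
True
10.675 [0.62987276 0.085241   0.22094267] [0.62974272 0.08531049 0.221     ] [-0.35710096 -6.96166848  3.1461325 ]
14.025
```

View pics/e.png

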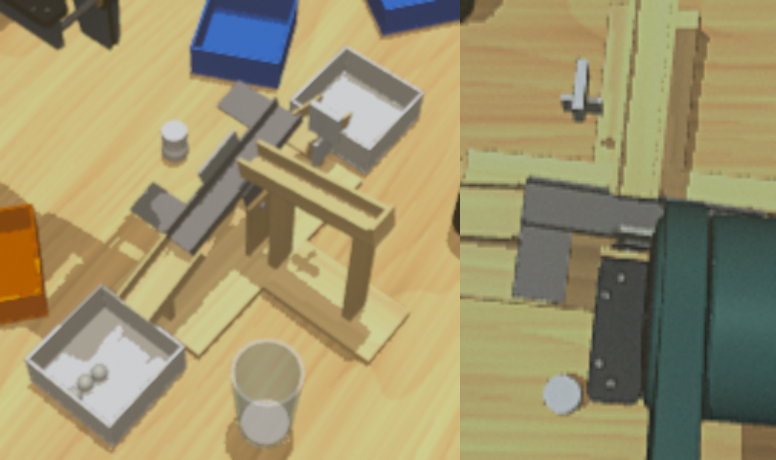

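The stop is open, the ramp is empty, and two balls show in the right tray at crop (86,382) and (100,372). I'll enlarge a fresh picture to find the third.

Run:
```python
from h import *
c=read_state()["ee_pos"];move_to([.40,.40,.33],ori());dwell(1)
for n in("top","scene"):cv2.imwrite(f"pics/{n}4.png",grab_frame(n))
a=cv2.resize(cv2.imread("pics/scene4.png")[300:400,195:295],(400,400),interpolation=cv2.INTER_CUBIC);b=cv2.resize(cv2.imread("pics/top4.png")[185:285,365:465],(400,400),interpolation=cv2.INTER_CUBIC);cv2.imwrite("pics/f.png",np.hstack([a,b]))
s=read_state();print(s["time"],s["contact_force"],onz("top",(342.5-0,0),.2)[:1])
```

```text
16.6333 [-0.24812912 -0.47491732  0.05225171] [1.09724836]
```

View pics/f.png

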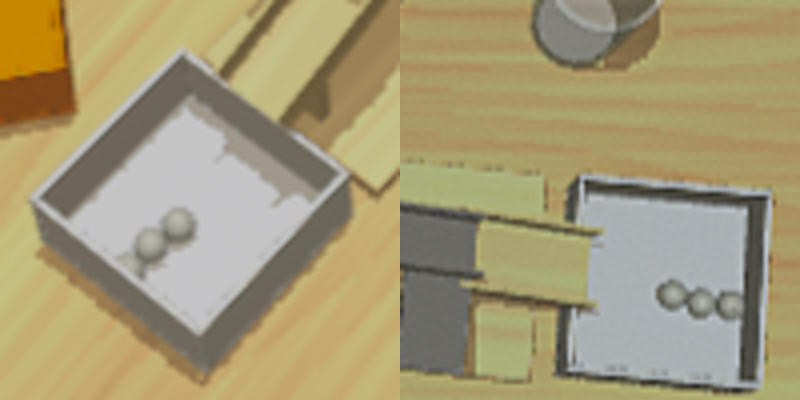

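View pics/scene4.png

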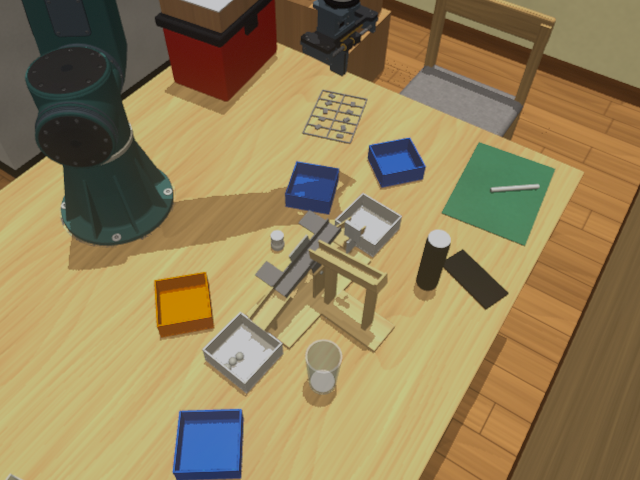

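All three balls lie in the right tray, at top crop (671,294), (702,303) and (731,304). A quick numeric check of the stop opening comes first, then I'll hand in.

Run:
```python
from h import *
a=cv2.imread("pics/scene0.png").astype(int);b=cv2.imread("pics/scene4.png").astype(int)
t=a[236:253,332:346].astype(np.uint8);r=cv2.matchTemplate(b[205:265,325:375].astype(np.uint8),t,cv2.TM_CCOEFF_NORMED)
_,v,_,l=cv2.minMaxLoc(r);sh=np.array([l[0]+325-332,l[1]+205-236])
e=(W((71,45,228))-W((71,0,228)));u=proj("scene",W((71,45,228)))-proj("scene",W((71,0,228)))
o=45*np.dot(sh,u)/np.dot(u,u);print(v,sh,u,"opening mm",o)
if 38<o<52: print(hand_in())
```

```text
0.7871543169021606 [28  0] [ 13.57420198 -13.93937909] opening mm 45.17977956885104
the job is handed in; nothing more can be done
None
```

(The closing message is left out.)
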